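# Chock the tea tin on the sloping drainer

### The job

The rinsed red tea tin should dry lying on its side on the sloping drainer without rolling off the end of the bar. First take the orange rubber chock and set it down, ridge up and square to the drainer, in the middle of the blue patch; then lift the tin out of the spoon rest, lay it on the drainer against the uphill side of the chock with its axis straight across the slope, and only let go once it is down there and chocked. Leave the salt and pepper shakers where they stand.

Things in the scene. Friction and masses are not known exactly. Their poses are not given: they have to be found in the camera images.
- tin_center (a point): centre of the red tea tin (steel rims, white band): closed cylinder 54 mm across, 60 mm long, 0.18 kg, on its side. y runs along its length, level; x, z anywhere round it. Starts in a white spoon rest on the bar, centre 33 mm over the bar. The rest is 44 mm wide along the tin's length, so the flat ends are free to grip; its lips beside the tin are 14 mm high
- chock_center (a point): centre (16 mm over the base) of the orange rubber chock: solid roof shape, same front and back; base 60 mm and ridge 16 mm along x, 32 mm high, 44 mm wide along y with flat upright parallel ends facing +y and -y to grip by; sloping sides face +x and -x. About 0.15 kg, starts on the bar, ridge (along y) up
- patch (a point): middle of the blue patch (90 x 80 mm) on the flat face of the fixed bamboo drainer, 6 degrees steep. x downhill along the face, y level across the slope, z square out of the face. Face reaches 130 mm uphill, 70 mm downhill, 85 mm to each side. A tin on it touching the chock has its centre 27 mm over the face, about 44 mm uphill of the chock's centre
- shakers: aluminium salt and pepper shakers side by side along y in one black holder, 50 x 92 mm, 70 mm high, loose; origin at the middle of the underside. A bystander in one of two places, the chock in the other
Mind the look-alikes: they are no part of the job. Leave any pink look-alike of the part that bears tin_center alone. Of the things that look like the part that bears chock_center, the largest one is meant.

How it is judged (in metres and radians):
On the way, in this order (a step that is already met when the one before it is completed fails the run):
1. the chock stands released on the blue patch while the tin is still in the spoon rest (x of chock_center in the frame of patch between -0.02 and 0.02 m and y of chock_center in the frame of patch between -0.02 and 0.02 m and z of chock_center in the frame of patch below 0.019 m and contact force between the fingers and chock below 0.05 N and distance of tin_center from where it was at the start of the episode below 0.01 m), for 0.2 s.
2. the tin, still held, is down on the drainer against the uphill side of the chock (within 15 mm) (contact force between the fingers and tin above 0.5 N and distance between tin_center and chock_center below 0.062 m and x of tin_center in the frame of patch below -0.015 m and z of tin_center in the frame of patch below 0.038 m), for 0.2 s.
At the end, for the whole second after the job is handed in: Chock ridge up, centre within 20 mm of the patch's middle each way; tin lying on the face against its uphill side (centres under 55 mm apart), within 25 mm of the patch's middle across the slope; both within 11 degrees of straight across, at rest and released; shakers moved under 20 mm (x of chock_center in the frame of patch between -0.02 and 0.02 m and y of chock_center in the frame of patch between -0.02 and 0.02 m and z of chock_center in the frame of patch below 0.019 m and angle between the y axis of each of chock_center, tin_center and the y axis of patch, either way round below 0.2 rad and angle between the z axis of chock_center and the z axis of patch, either way round below 0.12 rad and distance between tin_center and chock_center below 0.055 m and x of tin_center in the frame of patch below -0.015 m and y of tin_center in the frame of patch between -0.025 and 0.025 m and z of tin_center in the frame of patch between 0.023 and 0.031 m and linear speed of each of tin, chock below 0.01 m/s and contact force between the fingers and tin below 0.05 N and contact force between the fingers and chock below 0.05 N); the robot touches nothing.
It fails at once if the salt and pepper shakers are shifted by more than 20 mm (distance of shakers from where it was at the start of the episode above 0.02 m).
It also fails if it takes over 54 s, if anything falls off the work surface, if the arm or the gripper's body presses on something with over 40 N, if the wrist force passes 120 N, or if a joint passes its speed limit or range.

### The arm

A 6-joint arm with a two-finger parallel gripper is mounted at the origin on the work surface. World frame = base frame: x ahead of the robot, y to its left, z up, the work surface at z = 0. Lengths are in mm, angles in degrees, forces in N, time in s.
With the tool pointing down it reaches from about 275 to 825 mm from the base axis. Payload 4.9 kg.
Tool frame: the origin (TCP) lies on the front face of the gripper's body, between the roots of the fingers; the fingertips stand 73 mm ahead of it and the grasp point (between the pads) lies robot.grip_depth ahead of it (robot.grip_depth is the distance from the TCP to the grasp point, in mm); z points along the fingers, y is the line along which they close (so a half turn about z gives the same grasp; the last joint's range is limited). The gripper opens to 85 mm and grips with 20 to 120 N. Pads are 22 mm wide; open, the fingers measure 114 mm over their backs; the gripper's body (76 mm by 85 mm) begins 54 mm behind the grasp point. The pads swing forward as they close: fully open they stand 13 mm farther back than shut.
Start: joints at [69.145, 18.69, -11.035, 60.275, 0, 82.311], TCP at [125.274, 535.561, 303.881] pointing down, gripper open.
Joint ranges: [-152.03, 152.03], [-55.5, 102.48], [-74.3, 77.21], [-110.64, 120.58], [-84.22, 78.4], [-180, 180]. Speed limits (degrees/s): [147.25, 147.25, 180, 180, 180, 180].

### API

Orientations are given as [roll, pitch, yaw] about the fixed x, y, z axes, in that order (R = Rz(yaw) Ry(pitch) Rx(roll)).
In Python, from plant import robot gives the robot as it stands.
- The arm moves only by the tool send_rows, never from a script. Its argument "rows" is one flat list of numbers, 7 for each row, row after row: the shift along the tool's x, y, z in mm, then the turn, a rotation vector about the tool's x, y, z in degrees, then the opening, from -1 (shut) to 1 (fully open), so that 0 is half open. A call has 1 to 12 rows; each row is the pose to reach, as a shift and turn from the pose commanded when the call began, along the tool's axes at that moment; what a row does not reach only later rows make up. A row lasts 1/10 s, in which the tool goes at most 50 mm and 8.59 degrees, less where a joint would pass 70% of its speed; a pose out of reach is approached as far as the arm can. A call with a gripper value outside its range is refused whole. The fingers move at their own pace and stop on an object; "newtons" is the grip in N (left out, the last holds). Time passes only in rows, so rows that repeat a pose let the fingers close. It gives the time, the measured TCP pose, the force, the opening and the grip force at its end, in the units of the state.
- robot.sense(): the state, without advancing time (a new reading comes with each control period).
- robot.snapshot(name): name is "side" or "top" or "wrist"; returns (picture, depth): 480x640x3 uint8, blue, green, red; 480x640 float32, mm along the optical axis (not along the pixel's ray), 0 where there is no reading.
- robot.get_calibration(name): a dict with "fx", "fy", "cx", "cy" (pixels), "extrinsics" (4x4, takes a point from world to camera coordinates); the wrist camera has in their place "mount" (4x4, takes a point from camera to tool coordinates, whose origin is the TCP and whose axes are the flange's). Camera axes: x right, y down, z forward; pixel columns grow to the right and rows downward; lengths in mm; the calibration is good to about 2 mm. A picture is of the moment at which its call begins: read the wrist's pose just before it. get_calibration takes no time and is no camera call.
- robot.hand_in(): hands the job in; it is judged then, once.
The state is a dict: "time": time; "qpos": joint angles; "qd": joint speeds; "joint_torque": joint torques, N m; "ee_pos": TCP position; "orientation": TCP orientation; "ft_force": force on the tool from outside, world axes, zero at the start; "wrist_torque": the same for the moment, N m; "finger_gap": opening from 0.0 (shut) to 1.0 (fully open); "grasp_force": force on a finger pad.
Only numpy, scipy, OpenCV 4.12 (cv2) and the standard library are available. Lean on these libraries where they do the work, as an engineer would, in place of code of your own. Each camera call takes 0.05 s, during which the arm holds its last target. There are 200 camera calls.

## Working session

There is one attempt and no reset: what is moved stays moved. The work goes in short steps, Python scripts to look and compute and a tool call to move; the robot and the scene stay as the last step left them, time stands still between calls to the robot, and variables do not carry over. Pictures are saved under pics/ and viewed, at most 10 in all, crops included, and the job is handed in when it is done.

Besides the shell and the picture viewer there is one more tool, called after ">>>" as name(argument=value, ...), one argument or row to a line, values as JSON. send_rows: Moves the arm, as the interface text tells. Its arguments: {"type":"object","properties":{"rows":{"type":"array"},"newtons":{"type":"number"}},"required":["rows"]}

```bash
ls; mkdir -p pics
cat > h.py <<'E'
import numpy as np, cv2
from plant import robot
from scipy.spatial.transform import Rotation as R
def save(n,f,crop=None,s=1):
    im,d=robot.snapshot(n)
    np.savez('pics/'+f+'.npz',im=im,d=d)
    cv2.imwrite('pics/'+f+'.png',im); return im,d
def toolT(s):
    T=np.eye(4);T[:3,:3]=R.from_euler('xyz',s['orientation'],degrees=True).as_matrix();T[:3,3]=s['ee_pos'];return T
def cam2world(n,s=None):
    c=robot.get_calibration(n)
    return (toolT(s)@np.array(c['mount'])) if n=='wrist' else np.linalg.inv(np.array(c['extrinsics']))
def cloud(n,d,s=None):
    c=robot.get_calibration(n);v,u=np.mgrid[:480,:640]
    P=np.stack([(u-c['cx'])/c['fx']*d,(v-c['cy'])/c['fy']*d,d],-1)
    T=cam2world(n,s);return P@T[:3,:3].T+T[:3,3]
E
python3 - <<'E'
from h import *
s=robot.sense();print(s,robot.grip_depth)
a,_=save('top','top0');b,_=save('side','side0')
for n in('top','side','wrist'):print(robot.get_calibration(n))
E
```

```text
pics
{'time': 0.0, 'qpos': array([ 6.91444220e+01,  1.87298579e+01, -1.10905916e+01,  6.02741891e+01,
       -6.96001819e-04,  8.23129987e+01]), 'qd': array([-0.12719799,  0.17173222,  0.01245067, -0.04198349, -0.08755546,
        0.09749236]), 'joint_torque': array([-2.23336967e-03, -4.43398762e+01,  2.62440097e+01,  1.53527671e-02,
       -4.59699586e-04, -3.39654939e-06]), 'ee_pos': array([125.11198771, 535.12546987, 303.13315374]), 'orientation': array([-1.79906119e+02, -1.19692277e-02,  1.66831414e+02]), 'ft_force': array([-0.05865389, -0.00251092, -0.07382749]), 'wrist_torque': array([-0.03714805, -0.05941498, -0.00470961]), 'grasp_force': 0.0, 'finger_gap': 1.001387794827507} 53.900000000000006
{'fx': 489.8850007421577, 'fy': 489.8850007421577, 'cx': 321.58301601835564, 'cy': 233.45123895274756, 'extrinsics': array([[-1.81972423e-02, -9.99833736e-01, -1.16648799e-03,
         3.43836951e+01],
       [-9.96358941e-01,  1.82311679e-02, -8.32855658e-02,
         5.59364023e+02],
       [ 8.32929848e-02, -3.53326881e-04, -9.96525039e-01,
         9.54958579e+02],
       [ 0.000000
[... 283 characters left out ...]
14182874e-01, -5.24993783e-01, -8.43411998e-01,
         1.27070452e+02],
       [ 1.79369616e-01,  8.24117919e-01, -5.37267342e-01,
         7.97930789e+02],
       [ 0.00000000e+00,  0.00000000e+00,  0.00000000e+00,
         1.00000000e+00]])}
{'fx': 347.40684792223857, 'fy': 347.40684792223857, 'cx': 321.4218267203047, 'cy': 239.74023719267566, 'mount': array([[ 4.26046249e-04, -9.45478767e-01, -3.25683467e-01,
         8.39214382e+01],
       [ 9.99999716e-01,  2.00520679e-04,  7.26036499e-04,
        -6.58373628e-01],
       [-6.21145824e-04, -3.25683684e-01,  9.45478584e-01,
        -7.09022158e+01],
       [ 0.00000000e+00,  0.00000000e+00,  0.00000000e+00,
         1.00000000e+00]])}
```

View pics/top0.png

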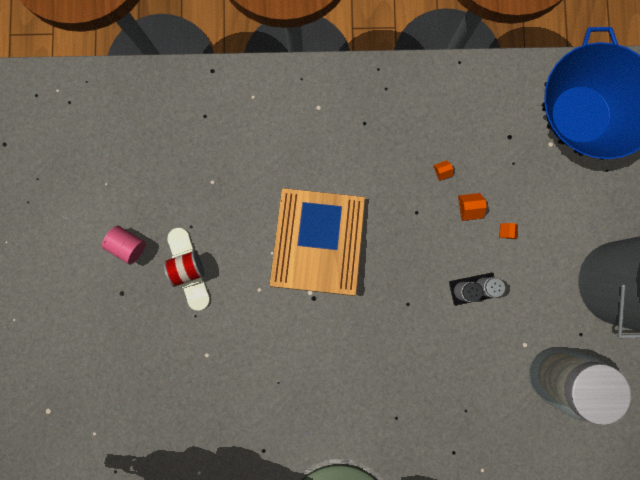

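View pics/side0.png

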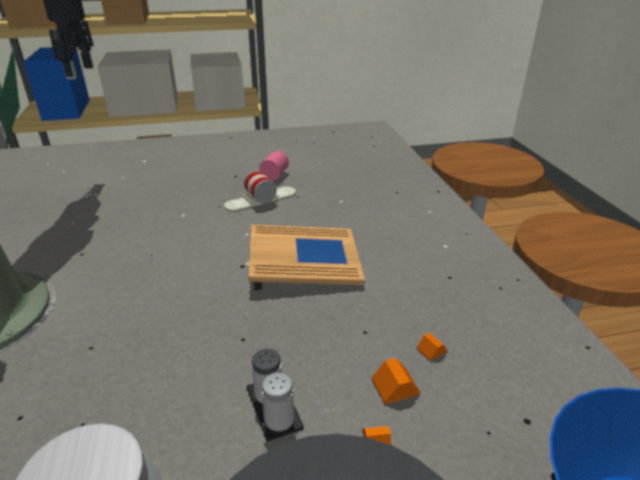

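The top view shows three orange candidates: (472,206) is the largest, (444,170) and (509,231) are smaller decoys. The red and white tin is at (183,268) in the rest and the pink look-alike is at (123,245). The blue patch is at (320,226) on the drainer and the shakers are at (478,289). I choose (472,206) and (183,268), and will measure them and check a crop.

```bash
cat > m.py <<'E'
from h import *
Z=np.load('pics/top0.npz');im,d=Z['im'],Z['d'];P=cloud('top',d)
hsv=cv2.cvtColor(im,cv2.COLOR_BGR2HSV)
def comps(m,k=60):
    n,l,st,c=cv2.connectedComponentsWithStats(m.astype('uint8'))
    return [(l==i,c[i]) for i in range(1,n) if st[i,4]>k]
H,S,V=[hsv[...,i].astype(int) for i in range(3)]
v,u=np.mgrid[:480,:640];ok=d>0
print('table z',np.median(P[350:400,200:280,2]))
for m,c in comps((H<15)&(S>200)&(V>100)&ok&(u>400)&(u<540)&(v>120)&(v<260)):
    p=P[m];z=p[:,2];top=p[z>z.max()-6]
    r=cv2.minAreaRect(p[:,:2].astype('f4'));rt=cv2.minAreaRect(top[:,:2].astype('f4'))
    print('orange',c,len(p),'z98',np.percentile(z,98),'foot',r,'top',rt,top.mean(0))
m=(H>100)&(H<130)&(S>150)&ok&(u>290)&(u<350)&(v>190)&(v<260)
p=P[m];r=cv2.minAreaRect(p[:,:2].astype('f4'));print('patch',p.mean(0),r)
q=p-p.mean(0);n=np.linalg.svd(q,full_matrices=False)[2][2];n*=np.sign(n[2]);print('normal',n,np.degrees(np.arccos(n[2])),'downhill az',np.degrees(np.arctan2(n[1],n[0])))
c,_=cv2.findContours(m.astype('uint8'),0,1);c=max(c,key=cv2.contourArea);print('patch px',cv2.minAreaRect(c))
m=(H<25)&(S>80)&(V>120)&ok&(u>260)&(u<380)&(v>180)&(v<300);p=P[m]
print('drainer',cv2.minAreaRect(p[:,:2].astype('f4')),p[:,2].min(),p[:,2].max())
w=ok&(abs(u-183)<35)&(abs(v-268)<50)
m=w&(((H<8)|(H>172))&(S>150));p=P[m];print('tin red',p.mean(0),cv2.minAreaRect(p[:,:2].astype('f4')),p[:,2].max())
m=w&(P[...,2]>25);p=P[m];print('tin all',p.mean(0),cv2.minAreaRect(p[:,:2].astype('f4')),np.percentile(p[:,2],98))
m=w&(V>170)&(S<60)&(P[...,2]<25);p=P[m];print('rest',p.mean(0),cv2.minAreaRect(p[:,:2].astype('f4')))
m=ok&(u>440)&(u<515)&(v>265)&(v<315)&(P[...,2]>8);p=P[m];print('shakers',cv2.minAreaRect(p[:,:2].astype('f4')),p[:,2].max())
E
python3 m.py
python3 -c "
import cv2;a=cv2.imread('pics/top0.png')
f=lambda y,x:cv2.resize(a[y:y+100,x:x+130],None,fx=3,fy=3)
cv2.imwrite('pics/crop.png',cv2.hconcat([f(145,415),f(215,100)]))"
```

```text
table z -0.3820860566798956
orange [443.58754864 169.71206226] 257 z98 23.40868971450071 foot ((687.9619750976562, -227.149169921875), (33.61286163330078, 30.355436325073242), 18.30519676208496) top ((686.7372436523438, -227.1967010498047), (12.861283302307129, 27.849536895751953), 17.757328033447266) [ 687.13957168 -227.48755028   22.1542934 ]
orange [472.03915171 206.1451876 ] 613 z98 34.025842378802075 foot ((611.9298095703125, -286.623779296875), (50.83491897583008, 57.378173828125), 4.872503757476807) top ((611.4548950195312, -280.552734375), (18.60369873046875, 45.191688537597656), 5.39605712890625) [ 611.67031389 -279.26766611   32.46703389]
orange [507.90163934 230.1352459 ] 244 z98 23.410269171648707 foot ((560.6512451171875, -354.41729736328125), (31.39419174194336, 29.870756149291992), 86.5703125) top ((559.9379272460938, -355.32177734375), (15.956338882446289, 30.290241241455078), 77.8974838256836) [ 559.89313694 -355.59607613   20.9134549 ]
patch [575.60086899  28.12921663  24.94838148] ((575.9674682617188, 28.17317771911621), (76.41670989990234, 86.59112548828125), 82.8
[... 280 characters left out ...]
491210938, 202.58999633789062), 82.72441101074219) -3.1033283133451732 42.16715302114574
tin red [493.50343819 295.68268111  54.69042653] ((495.0098876953125, 296.239990234375), (51.53598403930664, 51.563934326171875), 18.33322525024414) 63.1397697097309
tin all [494.47598608 292.65931207  52.66250082] ((495.6661682128906, 296.13507080078125), (55.027896881103516, 61.924015045166016), 18.2838134765625) 61.788881572508274
rest [495.41052114 296.52818147   6.1231728 ] ((496.33831787109375, 296.68792724609375), (174.4774932861328, 43.31033706665039), 18.13686752319336)
shakers ((444.4749755859375, -278.59368896484375), (47.74845886230469, 88.08659362792969), 8.679611206054688) 73.55183500736302
```

View pics/crop.png

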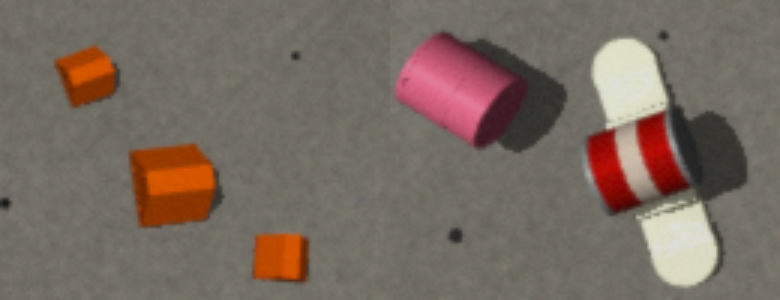

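The crop confirms it: the large orange roof block is the chock, with its ridge along y, and the red tin with the white band sits in the rest beside the pink decoy. Next I need a small planning helper.

```bash
cat >> h.py <<'E'
import json,sys
def T(x,y,z,yaw,tilt=0):  # TCP pose, tool down; tilt = lean of the drainer's face (deg, downhill along yaw-180)
    M=np.eye(4);M[:3,:3]=(R.from_euler('z',yaw,degrees=True)*R.from_euler('y',-tilt,degrees=True)*R.from_euler('x',180,degrees=True)).as_matrix();M[:3,3]=[x,y,z];return M
def plan(*targets):
    try:C=np.array(json.load(open('cmd.json')))
    except FileNotFoundError:C=T(125.274,535.561,303.881,69.145-82.311+180)
    s=robot.sense();print('t',round(s['time'],2),'cmd-meas',(C[:3,3]-s['ee_pos']).round(1))
    for t in targets:
        D=np.linalg.inv(C)@T(*t)
        sh=D[:3,3].round(1);rv=R.from_matrix(D[:3,:3]).as_rotvec(degrees=True).round(1)
        print(t,'->',[*sh.tolist(),*rv.tolist()],'|d|',round(np.linalg.norm(sh)))
        E=np.eye(4);E[:3,:3]=R.from_rotvec(rv,degrees=True).as_matrix();E[:3,3]=sh;C=C@E
    json.dump(C.tolist(),open('cmd.json','w'))
E
python3 -c "
from h import *
plan((368,128,290,176),(611,-280,220,185))"
```

```text
t 0.1 cmd-meas [0.2 0.4 0.7]
(368, 128, 290, 176) -> [-329.2, -341.6, 13.9, -0.0, 0.0, -9.2] |d| 475
(611, -280, 220, 185) -> [-270.6, -390.2, 70.0, -0.0, 0.0, -9.0] |d| 480
```

>>> send_rows(
  rows=[-329.2, -341.6, 13.9, 0, 0, -9.2, 1, -329.2, -341.6, 13.9, 0, 0, -9.2, 1, -329.2, -341.6, 13.9, 0, 0, -9.2, 1, -329.2, -341.6, 13.9, 0, 0, -9.2, 1, -329.2, -341.6, 13.9, 0, 0, -9.2, 1, -329.2, -341.6, 13.9, 0, 0, -9.2, 1, -329.2, -341.6, 13.9, 0, 0, -9.2, 1, -329.2, -341.6, 13.9, 0, 0, -9.2, 1, -329.2, -341.6, 13.9, 0, 0, -9.2, 1, -329.2, -341.6, 13.9, 0, 0, -9.2, 1, -329.2, -341.6, 13.9, 0, 0, -9.2, 1, -329.2, -341.6, 13.9, 0, 0, -9.2, 1],
)

```text
time: 1.3
ee_pos: [367.8, 127.7, 289.7]
orientation: [180.0, -0.1, 175.9]
ft_force: [-0.9, 0.6, 0.2]
finger_gap: 0.998
grasp_force: 0.0
```

>>> send_rows(
  rows=[-270.6, -390.2, 70, 0, 0, -9, 1, -270.6, -390.2, 70, 0, 0, -9, 1, -270.6, -390.2, 70, 0, 0, -9, 1, -270.6, -390.2, 70, 0, 0, -9, 1, -270.6, -390.2, 70, 0, 0, -9, 1, -270.6, -390.2, 70, 0, 0, -9, 1, -270.6, -390.2, 70, 0, 0, -9, 1, -270.6, -390.2, 70, 0, 0, -9, 1, -270.6, -390.2, 70, 0, 0, -9, 1, -270.6, -390.2, 70, 0, 0, -9, 1, -270.6, -390.2, 70, 0, 0, -9, 1, -270.6, -390.2, 70, 0, 0, -9, 1],
)

```text
time: 2.5
ee_pos: [611.2, -278.4, 218.7]
orientation: [179.9, -0.1, -174.9]
ft_force: [-0.6, 0.6, -0.1]
finger_gap: 1.003
grasp_force: 0.0
```

```bash
cat > w.py <<'E'
from h import *
s=robot.sense();im,d=save('wrist',sys.argv[1]);P=cloud('wrist',d,s)
hsv=cv2.cvtColor(im,cv2.COLOR_BGR2HSV);H,S,V=[hsv[...,i].astype(int) for i in range(3)]
m=(H<15)&(S>200)&(V>80)&(d>0)
n,l,st,c=cv2.connectedComponentsWithStats(m.astype('uint8'));i=1+np.argmax(st[1:,4])
p=P[l==i];print(c[i],len(p));p=p[p[:,2]>3]
zt=np.percentile(p[:,2],95);top=p[p[:,2]>zt-4]
print(s['ee_pos'],'foot',cv2.minAreaRect(p[:,:2].astype('f4')),'top',cv2.minAreaRect(top[:,:2].astype('f4')),zt)
E
python3 w.py w1
```

```text
[314.98811436 223.60713138] 3113
[ 611.1561625  -278.44634513  218.71900275] foot ((609.9081420898438, -283.98492431640625), (50.367984771728516, 43.13508224487305), 5.328607082366943) top ((610.4539184570312, -283.9540710449219), (21.503873825073242, 43.07571029663086), 5.087036609649658) 33.583230198747835
```

View pics/w1.png

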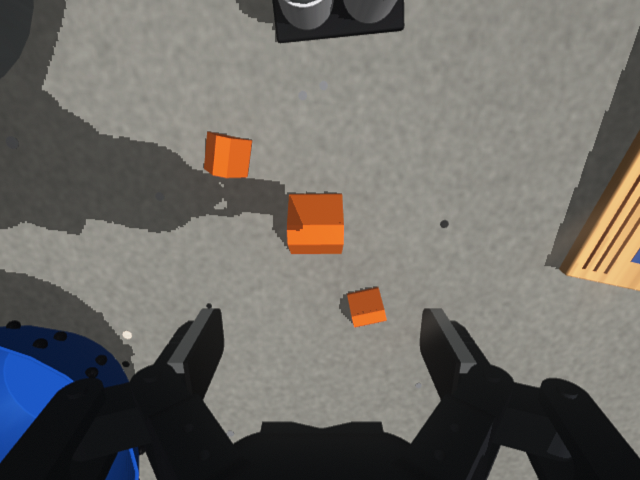

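The wrist view shows the chock at pixel (315,224), clear of both decoys at (228,155) and (366,307). The shakers are at the top edge. I descend.

```bash
python3 -c "
from h import *
plan((610.5,-283,77,185.2))"
```

```text
t 2.55 cmd-meas [ 0.1 -2.2  0.7]
(610.5, -283, 77, 185.2) -> [0.7, -2.9, 143.0, -0.0, 0.0, -0.2] |d| 143
```

>>> send_rows(
  rows=[0.7, -2.9, 30, 0, 0, -0.2, 1, 0.7, -2.9, 60, 0, 0, -0.2, 1, 0.7, -2.9, 90, 0, 0, -0.2, 1, 0.7, -2.9, 110, 0, 0, -0.2, 1, 0.7, -2.9, 125, 0, 0, -0.2, 1, 0.7, -2.9, 137, 0, 0, -0.2, 1, 0.7, -2.9, 143, 0, 0, -0.2, 1, 0.7, -2.9, 143, 0, 0, -0.2, 1, 0.7, -2.9, 143, 0, 0, -0.2, 1],
)

```text
time: 3.45
ee_pos: [611.0, -283.1, 77.9]
orientation: [-180.0, 0.1, -174.8]
ft_force: [-0.3, 0.1, -0.1]
finger_gap: 1.002
grasp_force: 0.0
```

>>> send_rows(
  rows=[0, 0, 0, 0, 0, 0, -1, 0, 0, 0, 0, 0, 0, -1, 0, 0, 0, 0, 0, 0, -1, 0, 0, 0, 0, 0, 0, -1, 0, 0, 0, 0, 0, 0, -1, 0, 0, 0, 0, 0, 0, -1, 0, 0, 0, 0, 0, 0, -1, 0, 0, 0, 0, 0, 0, -1, 0, 0, 0, 0, 0, 0, -1],
  newtons=40,
)

```text
time: 4.35
ee_pos: [610.9, -283.2, 77.7]
orientation: [-180.0, 0.1, -174.8]
ft_force: [-0.2, 0.3, 6.1]
finger_gap: 0.503
grasp_force: 42.6
```

```bash
python3 -c "
from h import *
plan((610.5,-283,230,185.2),(635,20,230,172.7))"
```

```text
t 4.35 cmd-meas [-0.4  0.2 -0.7]
(610.5, -283, 230, 185.2) -> [0.0, -0.0, -153.0, -0.0, 0.0, 0.0] |d| 153
(635, 20, 230, 172.7) -> [-52.0, 299.5, -0.0, -0.0, 0.0, 12.5] |d| 304
```

>>> send_rows(
  rows=[0, 0, -10, 0, 0, 0, -1, 0, 0, -30, 0, 0, 0, -1, 0, 0, -60, 0, 0, 0, -1, 0, 0, -95, 0, 0, 0, -1, 0, 0, -130, 0, 0, 0, -1, 0, 0, -153, 0, 0, 0, -1, 0, 0, -153, 0, 0, 0, -1],
)

```text
time: 5.05
ee_pos: [612.1, -283.9, 234.3]
orientation: [-179.8, 0.3, -174.8]
ft_force: [0.5, -1.0, -0.4]
finger_gap: 0.51
grasp_force: 41.9
```

>>> send_rows(
  rows=[-4, 20, 0, 0, 0, 1, -1, -10, 55, 0, 0, 0, 3, -1, -17, 95, 0, 0, 0, 4.5, -1, -24, 135, 0, 0, 0, 6, -1, -31, 175, 0, 0, 0, 7.5, -1, -38, 215, 0, 0, 0, 9, -1, -44, 250, 0, 0, 0, 10.5, -1, -49, 280, 0, 0, 0, 11.5, -1, -52, 299.5, 0, 0, 0, 12.5, -1, -52, 299.5, 0, 0, 0, 12.5, -1, -52, 299.5, 0, 0, 0, 12.5, -1, -52, 299.5, 0, 0, 0, 12.5, -1],
)

```text
time: 6.25
ee_pos: [634.6, 19.1, 229.2]
orientation: [-180.0, -0.1, 172.7]
ft_force: [0.0, -0.7, -1.7]
finger_gap: 0.507
grasp_force: 41.8
```

```bash
cat > p.py <<'E'
from h import *
s=robot.sense();im,d=save('wrist',sys.argv[1]);P=cloud('wrist',d,s)
hsv=cv2.cvtColor(im,cv2.COLOR_BGR2HSV);H,S,V=[hsv[...,i].astype(int) for i in range(3)]
m=(H>100)&(H<130)&(S>150)&(d>0)
n,l,st,c=cv2.connectedComponentsWithStats(m.astype('uint8'));i=1+np.argmax(st[1:,4])
p=P[l==i];print(c[i],st[i],s['ee_pos'],s['finger_gap'],s['grasp_force'])
r=cv2.minAreaRect(p[:,:2].astype('f4'));print('patch',r,p.mean(0))
q=p-p.mean(0);n=np.linalg.svd(q,full_matrices=False)[2][2];n*=np.sign(n[2])
print('n',n,'z at rect centre',p.mean(0)[2]-((r[0]-p.mean(0)[:2])@n[:2])/n[2])
E
python3 p.py w2
```

```text
[321.73185773 149.12705922] [  268    93   109   116 11837] [634.58948483  19.0742561  229.15932915] 0.5072587436666234 41.83523249812424
patch ((575.8836669921875, 26.291933059692383), (78.66582489013672, 87.10005950927734), 82.68336486816406) [572.80110082  26.6604908   26.50706798]
n [ 0.10338717 -0.01375432  0.99454608] z at rect centre 26.181525447311966
```

View pics/w2.png

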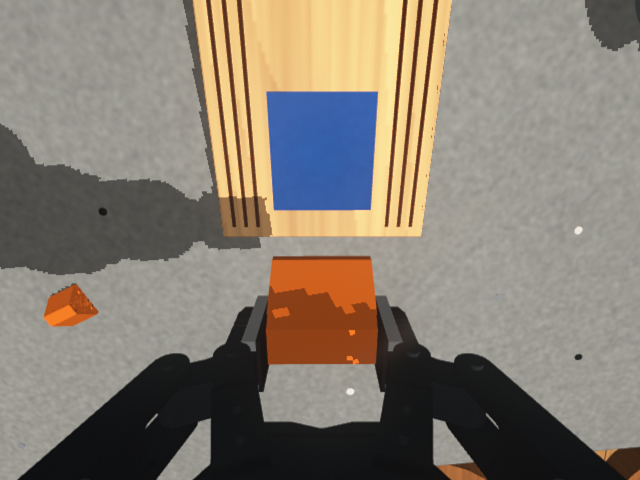

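The wrist view shows the chock held square at (322,310) and the patch centred at (322,150). I move above the patch, tilt 6° and lower.

```bash
python3 -c "
from h import *
plan((588,25.5,140,172.7,6),(584.2,26,105.5,172.7,6),(583.9,26,103.5,172.7,6))"
```

```text
t 6.3 cmd-meas [0.3 1.1 0.6]
(588, 25.5, 140, 172.7, 6) -> [47.3, -0.5, 90.0, -0.0, 6.0, 0.0] |d| 102
(584.2, 26, 105.5, 172.7, 6) -> [0.2, 0.0, 34.7, -0.0, -0.0, 0.0] |d| 35
(583.9, 26, 103.5, 172.7, 6) -> [0.1, -0.0, 2.0, -0.0, -0.0, 0.0] |d| 2
```

>>> send_rows(
  rows=[10, 0, 15, 0, 2, 0, -1, 28, 0, 45, 0, 4, 0, -1, 42, -0.5, 75, 0, 5, 0, -1, 47.3, -0.5, 90, 0, 6, 0, -1, 47.3, -0.5, 90, 0, 6, 0, -1, 47.3, -0.5, 90, 0, 6, 0, -1, 47.3, -0.5, 90, 0, 6, 0, -1],
)

```text
time: 7.0
ee_pos: [589.7, 25.2, 141.4]
orientation: [180.0, -5.8, 172.7]
ft_force: [0.4, -0.9, -0.7]
finger_gap: 0.513
grasp_force: 41.8
```

>>> send_rows(
  rows=[0, 0, 10, 0, 0, 0, -1, 0, 0, 20, 0, 0, 0, -1, 0.2, 0, 27, 0, 0, 0, -1, 0.2, 0, 32, 0, 0, 0, -1, 0.2, 0, 34.7, 0, 0, 0, -1, 0.2, 0, 34.7, 0, 0, 0, -1, 0.2, 0, 34.7, 0, 0, 0, -1],
)

```text
time: 7.7
ee_pos: [584.4, 26.0, 105.6]
orientation: [180.0, -6.0, 172.7]
ft_force: [0.5, 0.1, -1.2]
finger_gap: 0.511
grasp_force: 41.8
```

>>> send_rows(
  rows=[0.1, 0, 1, 0, 0, 0, -1, 0.1, 0, 2, 0, 0, 0, -1, 0.1, 0, 2, 0, 0, 0, -1, 0.1, 0, 2, 0, 0, 0, -1],
)

```text
time: 8.1
ee_pos: [583.9, 26.0, 103.6]
orientation: [-180.0, -6.0, 172.7]
ft_force: [0.7, -0.4, -2.2]
finger_gap: 0.505
grasp_force: 41.8
```

>>> send_rows(
  rows=[0, 0, 0.5, 0, 0, 0, -1, 0, 0, 1, 0, 0, 0, -1, 0, 0, 1, 0, 0, 0, -1],
)

```text
time: 8.4
ee_pos: [583.7, 26.0, 102.4]
orientation: [180.0, -6.0, 172.7]
ft_force: [-0.0, -0.0, -1.2]
finger_gap: 0.509
grasp_force: 41.8
```

>>> send_rows(
  rows=[0, 0, 0.5, 0, 0, 0, -1, 0, 0, 1, 0, 0, 0, -1, 0, 0, 1, 0, 0, 0, -1],
)

```text
time: 8.7
ee_pos: [583.8, 26.0, 102.1]
orientation: [180.0, -6.0, 172.7]
ft_force: [-3.0, -0.1, 4.8]
finger_gap: 0.505
grasp_force: 42.5
```

Contact is made, so I release and then retreat along the tool axis.

>>> send_rows(
  rows=[0, 0, 0, 0, 0, 0, 1, 0, 0, 0, 0, 0, 0, 1, 0, 0, 0, 0, 0, 0, 1, 0, 0, 0, 0, 0, 0, 1, 0, 0, 0, 0, 0, 0, 1, 0, 0, 0, 0, 0, 0, 1],
)

```text
time: 9.3
ee_pos: [583.7, 26.1, 101.5]
orientation: [180.0, -6.0, 172.7]
ft_force: [-0.0, 0.3, 0.2]
finger_gap: 0.999
grasp_force: 0.0
```

>>> send_rows(
  rows=[0, 0, -10, 0, 0, 0, 1, 0, 0, -30, 0, 0, 0, 1, 0, 0, -60, 0, 0, 0, 1, 0, 0, -100, 0, 0, 0, 1, 0, 0, -130, 0, 0, 0, 1, 0, 0, -130, 0, 0, 0, 1, 0, 0, -130, 0, 0, 0, 1],
)

```text
time: 10.0
ee_pos: [597.6, 24.3, 232.0]
orientation: [180.0, -5.9, 172.7]
ft_force: [-0.1, -0.2, -0.5]
finger_gap: 1.001
grasp_force: 0.0
```

```bash
python3 w.py w3
python3 - <<'E'
from h import *
C=T(583.9,26,103.5,172.7,6)
M=np.eye(4);M[2,3]=-128;C=C@M
json.dump(C.tolist(),open('cmd.json','w'))
# tin: hover over rest; waypoint
plan((495.8,296.2,235,198.2))
E
```

```text
[321.48049592 226.11762927] 3307
[597.64453339  24.29054488 232.00843042] foot ((575.6851196289062, 26.37000846862793), (43.19242477416992, 49.55859375), 82.59964752197266) top ((577.9596557617188, 26.244766235351562), (42.87758255004883, 21.094274520874023), 82.6849594116211) 58.449099607896336
t 10.05 cmd-meas [ 0.3 -0.   0.1]
(495.8, 296.2, 235, 198.2) -> [134.8, 256.8, 9.9, 1.3, -5.9, -25.5] |d| 290
```

View pics/w3.png

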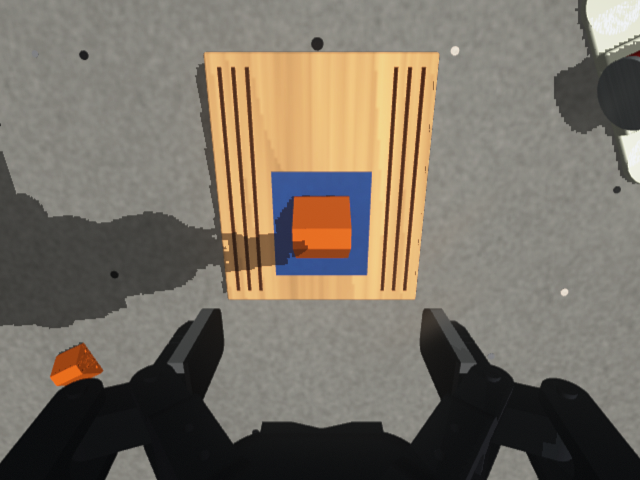

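The chock stands in the middle of the patch at (321,226), square and released. Next I move over the tin.

>>> send_rows(
  rows=[134.8, 256.8, 9.9, 1.3, -5.9, -25.5, 1, 134.8, 256.8, 9.9, 1.3, -5.9, -25.5, 1, 134.8, 256.8, 9.9, 1.3, -5.9, -25.5, 1, 134.8, 256.8, 9.9, 1.3, -5.9, -25.5, 1, 134.8, 256.8, 9.9, 1.3, -5.9, -25.5, 1, 134.8, 256.8, 9.9, 1.3, -5.9, -25.5, 1, 134.8, 256.8, 9.9, 1.3, -5.9, -25.5, 1, 134.8, 256.8, 9.9, 1.3, -5.9, -25.5, 1, 134.8, 256.8, 9.9, 1.3, -5.9, -25.5, 1, 134.8, 256.8, 9.9, 1.3, -5.9, -25.5, 1],
)

```text
time: 11.05
ee_pos: [496.0, 294.8, 234.5]
orientation: [180.0, -0.1, -161.9]
ft_force: [0.1, -0.7, 0.9]
finger_gap: 0.998
grasp_force: 0.0
```

```bash
cat > t.py <<'E'
from h import *
s=robot.sense();im,d=save('wrist',sys.argv[1]);P=cloud('wrist',d,s)
hsv=cv2.cvtColor(im,cv2.COLOR_BGR2HSV);H,S,V=[hsv[...,i].astype(int) for i in range(3)]
near=(d>0)&(np.hypot(P[...,0]-495.8,P[...,1]-296.2)<48)
p=P[near&(P[...,2]>40)&(P[...,2]<75)];print('tin',s['ee_pos'],len(p),cv2.minAreaRect(p[:,:2].astype('f4')),np.percentile(p[:,2],97))
q=P[(d>0)&(np.hypot(P[...,0]-495.8,P[...,1]-296.2)<100)&(V>140)&(S<60)&(P[...,2]<25)&(P[...,2]>2)];print('rest',cv2.minAreaRect(q[:,:2].astype('f4')))
b=P[near&(P[...,2]>40)&(V>140)&(S<50)];print('band',cv2.minAreaRect(b[:,:2].astype('f4')))
E
python3 t.py w4
```

```text
tin [495.9854983  294.8420011  234.50910948] 5067 ((495.0238342285156, 293.9953308105469), (52.61684036254883, 60.519596099853516), 18.201091766357422) 61.433310058127056
rest ((492.6562805175781, 292.55023193359375), (187.86968994140625, 196.3440399169922), 69.85317993164062)
band ((494.42730712890625, 293.83428955078125), (47.598426818847656, 60.44934844970703), 18.159770965576172)
```

View pics/w4.png

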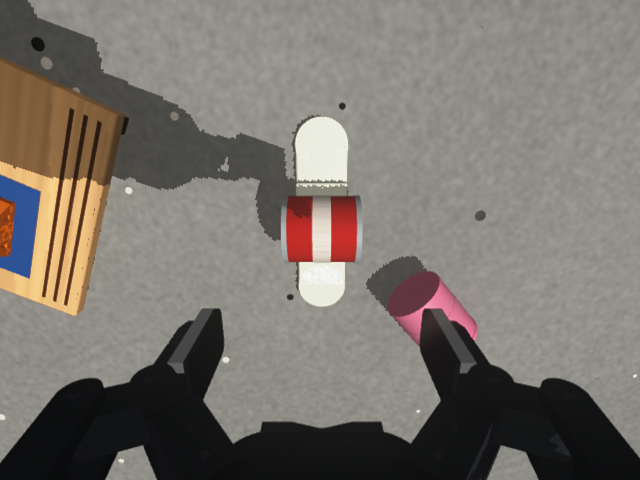

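The tin is centred at (322,229), square between the fingers, and the pink decoy at (432,308) is outside the finger path. I descend and grip.

```bash
python3 -c "
from h import *
plan((495.4,294.8,86,198.2),(495.4,294.8,236,198.2))"
```

```text
t 11.1 cmd-meas [-0.3  1.3  0.4]
(495.4, 294.8, 86, 198.2) -> [0.8, -1.3, 149.0, 0.0, 0.0, 0.0] |d| 149
(495.4, 294.8, 236, 198.2) -> [0.0, 0.1, -150.0, 0.0, 0.0, 0.0] |d| 150
```

>>> send_rows(
  rows=[0.8, -1.3, 30, 0, 0, 0, 1, 0.8, -1.3, 60, 0, 0, 0, 1, 0.8, -1.3, 90, 0, 0, 0, 1, 0.8, -1.3, 115, 0, 0, 0, 1, 0.8, -1.3, 132, 0, 0, 0, 1, 0.8, -1.3, 144, 0, 0, 0, 1, 0.8, -1.3, 149, 0, 0, 0, 1, 0.8, -1.3, 149, 0, 0, 0, 1, 0.8, -1.3, 149, 0, 0, 0, 1],
)

```text
time: 12.0
ee_pos: [496.0, 294.8, 86.9]
orientation: [180.0, 0.1, -161.8]
ft_force: [-0.3, -0.3, -0.4]
finger_gap: 1.003
grasp_force: 0.0
```

>>> send_rows(
  rows=[0, 0, 0, 0, 0, 0, -1, 0, 0, 0, 0, 0, 0, -1, 0, 0, 0, 0, 0, 0, -1, 0, 0, 0, 0, 0, 0, -1, 0, 0, 0, 0, 0, 0, -1, 0, 0, 0, 0, 0, 0, -1, 0, 0, 0, 0, 0, 0, -1, 0, 0, 0, 0, 0, 0, -1],
  newtons=40,
)

```text
time: 12.8
ee_pos: [495.9, 295.0, 87.1]
orientation: [180.0, 0.1, -161.7]
ft_force: [-0.7, -0.8, 6.0]
finger_gap: 0.7
grasp_force: 42.7
```

>>> send_rows(
  rows=[0, 0.1, -8, 0, 0, 0, -1, 0, 0.1, -25, 0, 0, 0, -1, 0, 0.1, -55, 0, 0, 0, -1, 0, 0.1, -90, 0, 0, 0, -1, 0, 0.1, -125, 0, 0, 0, -1, 0, 0.1, -150, 0, 0, 0, -1, 0, 0.1, -150, 0, 0, 0, -1, 0, 0.1, -150, 0, 0, 0, -1],
)

```text
time: 13.6
ee_pos: [495.0, 294.7, 235.9]
orientation: [180.0, 0.0, -161.7]
ft_force: [-1.1, -0.4, -2.5]
finger_gap: 0.697
grasp_force: 44.1
```

```bash
python3 -c "
from h import *
plan((543,31,190,172.7,6),(536,32,120,172.7,6),(535.2,32.1,112.6,172.7,6))"
```

```text
t 13.6 cmd-meas [0.4 0.1 0.1]
(543, 31, 190, 172.7, 6) -> [37.3, -265.5, 45.9, -1.3, 5.9, 25.5] |d| 272
(536, 32, 120, 172.7, 6) -> [-0.3, 0.1, 70.3, 0.0, 0.0, -0.0] |d| 70
(535.2, 32.1, 112.6, 172.7, 6) -> [0.1, 0.0, 7.5, 0.0, 0.0, -0.0] |d| 8
```

>>> send_rows(
  rows=[3, -20, 0, -0.1, 0.5, 2, -1, 8, -55, 5, -0.3, 1.2, 5.5, -1, 13, -95, 10, -0.5, 2.1, 9, -1, 19, -135, 18, -0.7, 3, 13, -1, 25, -175, 28, -0.9, 3.9, 17, -1, 30, -215, 37, -1.1, 4.8, 21, -1, 35, -245, 43, -1.2, 5.4, 23.5, -1, 37.3, -265.5, 45.9, -1.3, 5.9, 25.5, -1, 37.3, -265.5, 45.9, -1.3, 5.9, 25.5, -1, 37.3, -265.5, 45.9, -1.3, 5.9, 25.5, -1, 37.3, -265.5, 45.9, -1.3, 5.9, 25.5, -1],
)

```text
time: 14.7
ee_pos: [542.1, 31.8, 189.1]
orientation: [180.0, -6.1, 172.8]
ft_force: [0.7, 0.1, -3.2]
finger_gap: 0.696
grasp_force: 44.2
```

>>> send_rows(
  rows=[-0.3, 0.1, 20, 0, 0, 0, -1, -0.3, 0.1, 40, 0, 0, 0, -1, -0.3, 0.1, 55, 0, 0, 0, -1, -0.3, 0.1, 65, 0, 0, 0, -1, -0.3, 0.1, 70.3, 0, 0, 0, -1, -0.3, 0.1, 70.3, 0, 0, 0, -1, -0.3, 0.1, 70.3, 0, 0, 0, -1, -0.3, 0.1, 70.3, 0, 0, 0, -1],
)

```text
time: 15.5
ee_pos: [536.7, 32.0, 120.8]
orientation: [180.0, -5.9, 172.7]
ft_force: [0.3, 0.1, -1.9]
finger_gap: 0.697
grasp_force: 44.3
```

>>> send_rows(
  rows=[0, 0, 2, 0, 0, 0, -1, 0, 0, 4, 0, 0, 0, -1, 0, 0, 6, 0, 0, 0, -1, 0, 0, 7.5, 0, 0, 0, -1, 0, 0, 7.5, 0, 0, 0, -1, 0, 0, 7.5, 0, 0, 0, -1],
)

```text
time: 16.1
ee_pos: [535.2, 32.0, 112.5]
orientation: [-180.0, -6.0, 172.7]
ft_force: [-0.8, -0.2, -1.7]
finger_gap: 0.696
grasp_force: 44.3
```

```bash
python3 -c "
from h import *
save('wrist','w5');save('side','s5')
a=cv2.imread('pics/w5.png');b=cv2.imread('pics/s5.png')[200:320,220:400]
cv2.imwrite('pics/c5.png',cv2.hconcat([cv2.resize(a,(400,300)),cv2.resize(b,(400,300))]))"
```

```text
(no output)
```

View pics/c5.png

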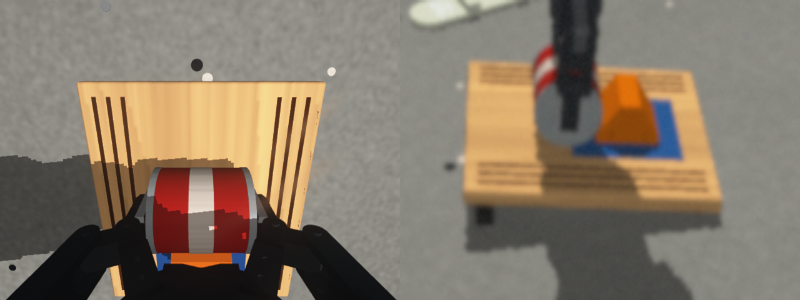

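The left panel shows the tin held square and level at (200,210), with the chock just downhill of it. The side crop shows it just over the face beside the chock at (625,110). I lower slowly until it touches.

>>> send_rows(
  rows=[0, 0, 0.5, 0, 0, 0, -1, 0, 0, 1, 0, 0, 0, -1, 0, 0, 1.5, 0, 0, 0, -1, 0, 0, 1.5, 0, 0, 0, -1],
)

```text
time: 16.6
ee_pos: [535.0, 32.1, 111.0]
orientation: [-180.0, -6.0, 172.7]
ft_force: [0.2, 0.2, -2.1]
finger_gap: 0.7
grasp_force: 44.3
```

>>> send_rows(
  rows=[0, 0, 0.5, 0, 0, 0, -1, 0, 0, 1, 0, 0, 0, -1, 0, 0, 1, 0, 0, 0, -1],
)

```text
time: 16.9
ee_pos: [535.1, 32.1, 110.7]
orientation: [-180.0, -6.0, 172.7]
ft_force: [-1.3, -0.2, 4.3]
finger_gap: 0.7
grasp_force: 45.0
```

>>> send_rows(
  rows=[-1, 0, -0.5, 0, 0, 0, -1, -2, 0, -0.5, 0, 0, 0, -1, -2, 0, -0.5, 0, 0, 0, -1],
)

```text
time: 17.2
ee_pos: [536.3, 32.0, 110.5]
orientation: [180.0, -6.1, 172.7]
ft_force: [-4.2, 0.4, 5.7]
finger_gap: 0.698
grasp_force: 45.1
```

>>> send_rows(
  rows=[-1, 0, 0, 0, 0, 0, -1, -2, 0, 0, 0, 0, 0, -1, -2, 0, 0, 0, 0, 0, -1],
)

```text
time: 17.5
ee_pos: [536.7, 31.9, 110.5]
orientation: [-180.0, -6.3, 172.7]
ft_force: [-7.4, 0.5, 11.3]
finger_gap: 0.701
grasp_force: 45.7
```

```bash
cat > d.py <<'E'
from h import *
im,d=save('side',sys.argv[1]);P=cloud('side',d);hsv=cv2.cvtColor(im,cv2.COLOR_BGR2HSV);H,S,V=[hsv[...,i].astype(int) for i in range(3)]
n=np.array([.1037,-.0139,.9945]);ex=np.array([.9865,-.1264,-.1045]);ey=np.cross(n,ex);o=np.array([575.8,27,24.8])
Q=(P-o)@np.stack([ex,ey,n],1);ok=(d>0)&(abs(Q[...,0])<110)&(abs(Q[...,1])<60)&(Q[...,2]>6)&(Q[...,2]<60)
for k,m in(('chock',(H>=4)&(H<15)&(S>200)&(Q[...,0]>-40)),('red',((H<4)|(H>170))&(S>150))):
    q=Q[ok&m];print(k,len(q),np.percentile(q,[2,50,98],axis=0).round(1).tolist())
print(robot.sense()['ft_force'])
E
python3 d.py s6
```

```text
chock 441 [[-17.4, -24.0, 7.0], [-1.8, -19.5, 23.9], [20.2, 19.3, 34.1]]
red 46 [[-72.7, -23.0, 40.2], [-66.4, -13.8, 48.4], [-60.4, 20.2, 52.4]]
[-7.84672839  0.45145563 10.99323053]
```

The tin is down and against the chock, with reaction force both uphill and upward. I unload slightly, open, and retreat straight up.

>>> send_rows(
  rows=[0.5, 0, -0.7, 0, 0, 0, -1, 1, 0, -1, 0, 0, 0, -1, 1, 0, -1, 0, 0, 0, -1],
)

```text
time: 17.85
ee_pos: [538.5, 31.6, 111.1]
orientation: [-180.0, -6.0, 172.7]
ft_force: [0.4, -0.1, -1.9]
finger_gap: 0.7
grasp_force: 44.4
```

>>> send_rows(
  rows=[0, 0, 0, 0, 0, 0, 0.6, 0, 0, 0, 0, 0, 0, 0.7, 0, 0, 0, 0, 0, 0, 0.8, 0, 0, 0, 0, 0, 0, 1, 0, 0, 0, 0, 0, 0, 1, 0, 0, 0, 0, 0, 0, 1, 0, 0, 0, 0, 0, 0, 1],
)

```text
time: 18.55
ee_pos: [538.1, 31.7, 111.3]
orientation: [-180.0, -6.0, 172.7]
ft_force: [-0.7, -0.4, -0.1]
finger_gap: 1.0
grasp_force: 0.0
```

>>> send_rows(
  rows=[0, 0, -5, 0, 0, 0, 1, 0, 0, -15, 0, 0, 0, 1, 0, 0, -30, 0, 0, 0, 1, 0, 0, -60, 0, 0, 0, 1, 0, 0, -100, 0, 0, 0, 1, 0, 0, -130, 0, 0, 0, 1, 0, 0, -130, 0, 0, 0, 1, 0, 0, -130, 0, 0, 0, 1],
)

```text
time: 19.35
ee_pos: [552.1, 29.9, 241.8]
orientation: [180.0, -5.9, 172.7]
ft_force: [0.1, -0.5, -0.9]
finger_gap: 0.999
grasp_force: 0.0
```

```bash
python3 d.py s7
python3 - <<'E'
from h import *
s=robot.sense();im,d=save('wrist','w7');P=cloud('wrist',d,s)
n=np.array([.1037,-.0139,.9945]);ex=np.array([.9865,-.1264,-.1045]);ey=np.cross(n,ex)
Q=(P-np.array([575.8,27,24.8]))@np.stack([ex,ey,n],1)
for k,lo,hi in(('tin',-85,-28),('chock',-18,32)):
    q=Q[(d>0)&(Q[...,0]>lo)&(Q[...,0]<hi)&(abs(Q[...,1])<50)&(Q[...,2]>(36 if k=='tin' else 26))&(Q[...,2]<62)]
    print(k,cv2.minAreaRect(q[:,:2].astype('f4')),np.percentile(q[:,2],97))
a=cv2.imread('pics/w7.png');b=cv2.imread('pics/s7.png')[200:320,220:400]
cv2.imwrite('pics/c7.png',cv2.hconcat([cv2.resize(a,(400,300)),cv2.resize(b,(400,300))]))
E
```

```text
chock 397 [[-13.4, -24.0, 6.7], [0.7, -19.8, 26.1], [20.8, 16.8, 34.2]]
red 157 [[-67.2, -23.0, 40.2], [-48.7, -8.9, 53.0], [-26.8, 21.8, 55.9]]
[0.30512155 0.58695789 1.0826795 ]
tin ((-49.17097473144531, -0.7545986175537109), (42.6291618347168, 60.447261810302734), 0.3793526887893677) 55.54049050897187
chock ((-0.10713005065917969, -0.13311004638671875), (26.504316329956055, 43.71658706665039), 0.16580165922641754) 33.932333307772524
```

View pics/c7.png

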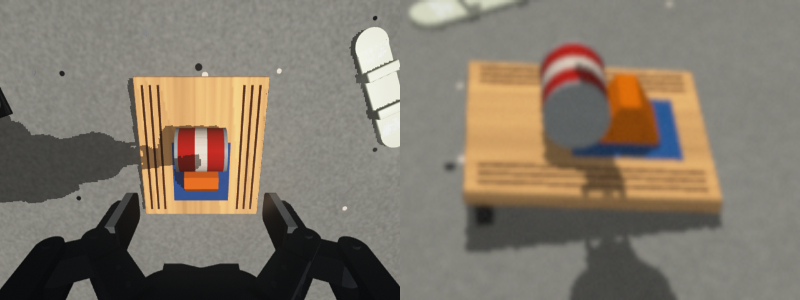

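The tin lies square against the chock at (201,149) in the wrist panel and is released. The chock is still centred on the patch, so I hand in.

```bash
python3 -c "
from plant import robot
print(robot.hand_in())"
```

```text
the job is handed in; nothing more can be done
None
```

I handed the job in at about 19.5 s of the 54 s allowed; the hand-in returned no verdict. The chock stands centred and square on the blue patch, the tin lies straight across the slope against its uphill side, released and at rest in the last images, and the arm never went near the shakers after the chock was lifted.

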